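# Charge the bead tumbler with polish

## Robot

A 6-joint arm with a two-finger parallel gripper is mounted at the origin on the work surface. World frame = base frame: x ahead of the robot, y to its left, z up, the work surface at z = 0. Lengths are in m, angles in rad, forces in N, time in s.
With the tool pointing down it reaches from about 0.35 to 0.975 m from the base axis. Payload 4.9 kg.
Tool frame: the origin (TCP) lies between the finger pads, 19 mm behind the fingertips; this is the grasp point; z points along the fingers, y is the line along which they close (so a half turn about z gives the same grasp; the last joint's range is limited). The gripper opens to 85 mm and grips with 20 to 120 N. Pads are 22 mm wide; open, the fingers measure 114 mm over their backs; the gripper's body (76 mm by 85 mm) begins 54 mm behind the grasp point. The pads swing forward as they close: fully open they stand 13 mm farther back than shut.
Start: joints at [-1.225, 0.053, 1.613, -0, 1.476, -0.119], TCP at [0.28, -0.559, 0.25] pointing down, gripper open.
Joint ranges: [-3.01, 3.01], [-1.01, 2.22], [0.06, 2.58], [-1.02, 4.17], [0.09, 2.62], [-3.14, 3.14]. Speed limits (rad/s): [2.57, 2.57, 3.14, 3.14, 3.14, 3.14].

## Interface

Orientations are given as a unit quaternion [w, x, y, z].
In Python, from plant import robot gives the robot as it stands. Calls block until the motion is done:
- robot.move_to(position, orientation): joint-space move of the TCP to a pose.
- robot.movel(position, max_speed=0.15, rot=None, stop_force=None): straight line of the TCP; rot=None keeps the orientation; max_speed is the mean speed in m/s. With stop_force (N) it stops when the force on the tool has changed by that much, and returns True; else False.
- robot.move_j(angles): joint-space move.
- robot.gripper_to(opening, grip_force=None): finger opening in m; grip_force is the grip in N (None keeps the last); returns when the fingers have stopped.
- robot.dwell(seconds).
- robot.inverse_kinematics(position, orientation): joint angles nearest the present ones, or None.
- robot.get_obs(): the state.
- robot.capture(name): name is "scene" or "top" or "wrist"; returns a dict with "pixels" (400x640x3 uint8, red, green, blue), "fx", "fy", "cx", "cy" (pixels), "cam_to_world" (4x4, takes a point from camera to world coordinates); the wrist camera has in their place "hand_eye" (4x4, takes a point from camera to tool coordinates, whose origin is the TCP and whose axes are the flange's). Camera axes: x right, y up, looking along -z (the intrinsics and any distortion apply to the point x, -y, -z); pixel columns grow to the right and rows downward; lengths in m; the calibration is good to about 2 mm. A picture is of the moment at which its call begins: read the wrist's pose just before it. There is no depth.
A pose or a line that the arm cannot do raises robot.IKError and nothing moves.
- robot.finish_job(): hands the job in; it is judged then, once.
The state is a dict: "t": time; "q": joint angles; "qd": joint speeds; "tau": joint torques, N m; "position": TCP position; "tcp_rot": TCP orientation; "contact_force": force on the tool from outside, world axes, zero at the start; "torque": the same for the moment, N m; "width": finger opening in m; "grasp_force": force on a finger pad.
Only numpy, scipy, OpenCV 4.12 (cv2) and the standard library are available. Lean on these libraries where they do the work, as an engineer would, in place of code of your own. Each camera call takes 0.05 s, during which the arm holds its last target. There are 200 camera calls.

## Task

Take the orange-handled rod out of the rack, dip its rubber tip into the yellow polish pot, reaching at least the lower half of the pot, and then stir the beads in the red bowl with it: two or three full turns in a wide circle, down among the beads, so that most of them have been pushed to a new place. Keep every bead in the bowl, and finally hang the rod back by its collar in the slot it came from. Leave the pot and everything else standing where it is.

Things in the scene. Friction and masses are not known exactly. Their poses are not given: they have to be found in the camera images.
- rod: the dip-and-stir rod, 192 mm long, about 0.12 kg (varies), hanging bulb down by its collar in one rack slot, not fastened. From the top: square orange handle 24 x 24 x 54 mm, orange collar 36 mm across and 6 mm thick, 12 mm steel shaft, dark rubber bulb 22 mm across and 28 mm tall. Origin at the bottom of the bulb; z up the rod; x and y square to the handle's flat faces
- rod_tip (a point): lowest point of the rod's rubber bulb (the rod's origin)
- rod_collar (a point): underside of the rod's collar, on the rod's axis, 132 mm above the tip; it rests on the top of the rack's comb
- rod_grip (a point): middle of the rod's square handle, 165 mm above the tip; the handle reaches 27 mm above and below it; with the TCP here, pointing down, fingertips stay 8 mm clear of the collar
- rack: fixed white tool rack, base plate 110 x 240 x 6 mm, two posts at the back: a level comb plate 12 mm thick, top 150 mm above the bench, 240 mm along y, from x = -32 mm (front) to +50 mm (back). Three slots 18 mm wide, 75 mm apart, run from the front to x = +20 mm, open at the front (-x) only. Origin at the centre of its underside; x to its back, y along it. Handles in it reach 210 mm
- slot0 (a point): hanging point in the rack's slot at y = -75 mm: on the comb's top, 27 mm behind its front edge; a collar underside rests here
- slot1 (a point): the same for the middle slot. Bulb and collar are wider than a slot: raise a tool a few mm, then draw it out to the rack's -x by 60 mm or more, until the bulb is clear in front of the comb; it goes back the same way
- slot2 (a point): the same for the slot at y = +75 mm
- brush: bystander hanging in another slot: the rod's shape with a black handle and a brush end; origin at its bottom, z up
- scraper: bystander hanging in the third slot: the rod's shape with a green handle and a flat blade; origin at its bottom, z up
- pot: the open yellow polish pot, loose, about 0.28 kg (varies): rim 76 mm outside, 68 mm inside, 60 mm tall, foot 68 mm across, wall 4 mm, inner floor 6 mm above the bench; origin at the centre of its underside, z up
- pot_in (a point): centre of the pot's inner floor; the rim is 54 mm above it
- bowl: the tumbler's bowl, fixed to the bench: round red open bowl on a grey foot, 168 mm across at the rim, rim 108 mm above the bench, inner floor flat, 142 mm across, 50 mm above the bench, 158 mm across inside at the rim; origin at the centre of its underside; its yaw is arbitrary
- bowl_in (a point): centre of the bowl's inner floor, 58 mm below the rim
- jar: bystander: closed green glass jar with a white lid, 74 mm across, 69 mm tall; standing upright; origin at the centre of its underside, z up
- can: bystander: steel spray can with a black cap, 64 mm across, 200 mm tall; standing upright; origin at the centre of its underside, z up
- pens: bystander: pale cup of pens, 72 mm across, 150 mm tall; standing upright; origin at the centre of its underside, z up
- glue: bystander: white glue bottle with a red cap, 56 mm across, 150 mm tall; standing upright; origin at the centre of its underside, z up
- bead0: chunky white ceramic polishing bead, a short cylinder 24 mm across and 22 mm tall, 22 g, loose on the bowl's floor, one of five; origin at the centre of its underside
- bead1: chunky blue ceramic polishing bead, a short cylinder 24 mm across and 22 mm tall, 22 g, loose on the bowl's floor, one of five; origin at the centre of its underside
- bead2: chunky white ceramic polishing bead, a short cylinder 24 mm across and 22 mm tall, 22 g, loose on the bowl's floor, one of five; origin at the centre of its underside
- bead3: chunky blue ceramic polishing bead, a short cylinder 24 mm across and 22 mm tall, 22 g, loose on the bowl's floor, one of five; origin at the centre of its underside
- bead4: chunky white ceramic polishing bead, a short cylinder 24 mm across and 22 mm tall, 22 g, loose on the bowl's floor, one of five; origin at the centre of its underside
Mind the look-alikes: they are no part of the job. What is shaped like the bead2 but green or pink is not meant.

How it is judged:
On the way, in this order (a step that is already met when the one before it is completed fails the run):
1. the rod is out of the rack (distance of rod_collar from where it was at the start of the episode above 0.08 m), for 0.1 s.
2. the rod's tip is dipped into the pot, to the lower half of it (z of rod_tip in the frame of pot_in between -0.01 and 0.03 m and horizontal distance between rod_tip and pot_in below 0.032 m), for 0.2 s.
3. stirring: the tip is down in the bowl (within 35 mm of its floor), 16 mm or more to the bowl's +x side of the centre (x of rod_tip in the frame of bowl_in above 0.016 m and y of rod_tip in the frame of bowl_in between -0.016 and 0.016 m and z of rod_tip in the frame of bowl_in between -0.01 and 0.035 m and horizontal distance between rod_tip and bowl_in below 0.075 m), for 0.04 s.
4. then 16 mm or more to a y side ((y of rod_tip in the frame of bowl_in above 0.016 m or y of rod_tip in the frame of bowl_in below -0.016 m) and x of rod_tip in the frame of bowl_in between -0.016 and 0.016 m and z of rod_tip in the frame of bowl_in between -0.01 and 0.035 m and horizontal distance between rod_tip and bowl_in below 0.075 m), for 0.04 s.
5. then on the -x side (x of rod_tip in the frame of bowl_in below -0.016 m and y of rod_tip in the frame of bowl_in between -0.016 and 0.016 m and z of rod_tip in the frame of bowl_in between -0.01 and 0.035 m and horizontal distance between rod_tip and bowl_in below 0.075 m), for 0.04 s.
6. then on a y side (all of step 4), for 0.04 s.
7. and on the +x side again, with at least three of the five beads 10 mm or more from where they started (all of step 3 and (distance of each of bead0, bead1, bead2 from where it was at the start of the episode above 0.01 m or distance of each of bead0, bead1, bead3 from where it was at the start of the episode above 0.01 m or distance of each of bead0, bead1, bead4 from where it was at the start of the episode above 0.01 m or distance of each of bead0, bead2, bead3 from where it was at the start of the episode above 0.01 m or distance of each of bead0, bead2, bead4 from where it was at the start of the episode above 0.01 m or distance of each of bead0, bead3, bead4 from where it was at the start of the episode above 0.01 m or distance of each of bead1, bead2, bead3 from where it was at the start of the episode above 0.01 m or distance of each of bead1, bead2, bead4 from where it was at the start of the episode above 0.01 m or distance of each of bead1, bead3, bead4 from where it was at the start of the episode above 0.01 m or distance of each of bead2, bead3, bead4 from where it was at the start of the episode above 0.01 m)), for 0.04 s.
At the end, for the whole second after the job is handed in: The rod hangs still and upright (0.15 rad) by its collar in its own slot (collar within 30 mm of where it was, 6 mm in height); all five beads are in the bowl; the pot stands upright within 30 mm of its place (distance of each of rod_collar, pot from where it was at the start of the episode below 0.03 m and z of rod_collar in the frame of rack between 0.144 and 0.156 m and angle between rod's own z axis and vertical below 0.15 rad and linear speed of rod below 0.03 m/s and angle between pot's own z axis and vertical below 0.2 rad and horizontal distance between each of bead0, bead1, bead2, bead3, bead4 and bowl_in below 0.078 m and z of bead0 in the frame of bowl_in between -0.01 and 0.05 m and z of bead1 in the frame of bowl_in between -0.01 and 0.05 m and z of bead2 in the frame of bowl_in between -0.01 and 0.05 m and z of bead3 in the frame of bowl_in between -0.01 and 0.05 m and z of bead4 in the frame of bowl_in between -0.01 and 0.05 m); the robot touches nothing.
It fails at once if the pot is shifted more than 30 mm or tipped (distance of pot from where it was at the start of the episode above 0.03 m or angle between pot's own z axis and vertical above 0.4 rad).
It fails at once if a bystander is shifted more than 30 mm or knocked over (distance of any of brush, scraper, jar, can, pens, glue from where it was at the start of the episode above 0.03 m or angle between any of brush, scraper, jar, can, pens, glue's own z axis and vertical above 0.4 rad).
It also fails if it takes over 67 s, if anything falls off the work surface, if the arm or the gripper's body presses on something with over 40 N, if the wrist force passes 120 N, or if a joint passes its speed limit or range.

## Working session

There is one attempt and no reset: what is moved stays moved. The work goes in short steps, each a Python script; the robot and the scene stay as the last script left them, time stands still between calls to the robot, and variables do not carry over. Pictures are saved under pics/ and viewed, at most 10 in all, crops included, and the job is handed in when it is done.

```bash
mkdir -p pics; ls; python3 - <<'E'
from plant import robot
import cv2,numpy as np,pickle
d={}
for n in("scene","top"):
    c=robot.capture(n);d[n]=c;cv2.imwrite(f"pics/{n}0.png",c["pixels"][:,:,::-1])
    print(n,{k:(np.round(v,4).tolist() if k!="pixels" else 0) for k,v in c.items()})
pickle.dump(d,open("c0.pkl","wb"))
o=robot.get_obs();print(o["t"],o["tcp_rot"],o["width"])
E
```

```text
pics
scene {'pixels': 0, 'fx': 455.9608, 'fy': 455.9608, 'cx': 322.4521, 'cy': 201.9711, 'cam_to_world': [[0.8492, -0.2891, 0.442, 0.9613], [0.528, 0.4449, -0.7234, -0.7249], [0.0125, 0.8476, 0.5305, 0.6318], [0.0, 0.0, 0.0, 1.0]]}
top {'pixels': 0, 'fx': 443.2856, 'fy': 443.2856, 'cx': 323.4569, 'cy': 201.7414, 'cam_to_world': [[-0.0093, 0.9986, -0.0518, 0.4857], [-0.9999, -0.0085, 0.015, -0.0217], [0.0145, 0.052, 0.9985, 1.0804], [0.0, 0.0, 0.0, 1.0]]}
0.1 [-9.19138075e-04  9.73121124e-01  2.30292040e-01 -1.00478926e-04] 0.08524661995856803
```

View pics/scene0.png

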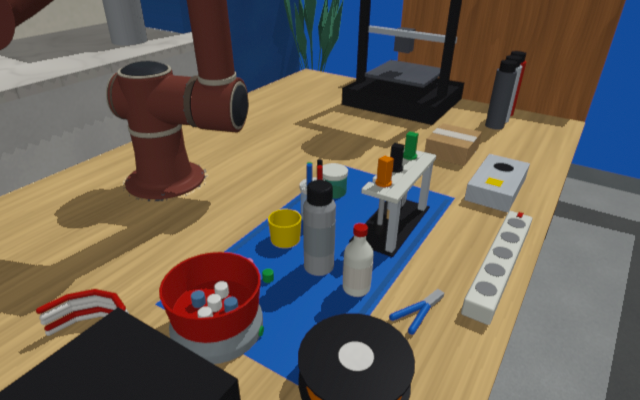

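View pics/top0.png

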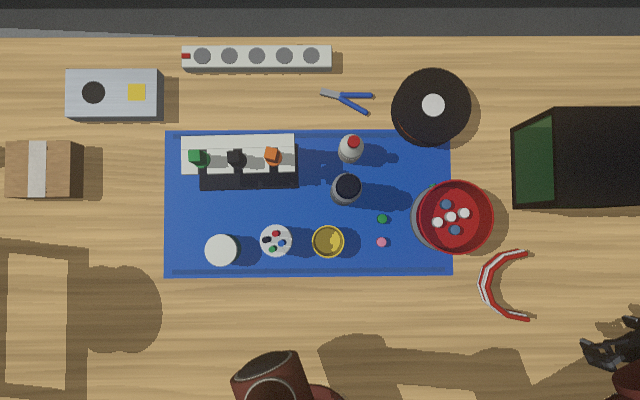

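The scene view shows the rack with its orange handle at (385,170), the yellow pot at (285,228) and the red bowl at (210,295). In the top view they are at (273,156), (328,241) and (455,217).

Possible mix-ups in the top view:
- **Rod:** orange handle (273,156), against brush black (236,158) and scraper green (197,157).
- **Pot:** yellow (328,241), against the yellow patch (136,92).
- **Beads:** the five in the bowl, against the loose green (382,219) and pink (381,242).

I choose the orange handle in the −y slot (slot0).

```bash
python3 - <<'E'
import cv2,numpy as np
s=cv2.imread("pics/scene0.png");t=cv2.imread("pics/top0.png")
f=lambda im,x,y,w=100,h=75:cv2.resize(im[y:y+h,x:x+w],(400,300),interpolation=cv2.INTER_CUBIC)
m=np.vstack([np.hstack([f(t,225,125),f(s,350,125)]),np.hstack([f(t,280,205),f(s,240,195)])])
cv2.imwrite("pics/crop1.png",m)
for n,im in(("s",s),("t",t)):
    h=cv2.cvtColor(im,cv2.COLOR_BGR2HSV)
    for c,lo,hi in(("yellow",(22,130,60),(32,255,255)),("red",(0,170,70),(5,255,255)),("orange",(8,170,120),(18,255,255))):
        k=cv2.connectedComponentsWithStats(cv2.inRange(h,lo,hi))
        print(n,c,[(x[:5].tolist(),k[3][i].round(1).tolist()) for i,x in enumerate(k[2]) if i and x[4]>60])
E
```

```text
s yellow [([486, 178, 17, 9, 97], [494.0, 181.7]), ([268, 209, 34, 39, 1075], [284.4, 227.3])]
s red [([511, 61, 15, 55, 119], [518.6, 85.6]), ([317, 165, 5, 15, 61], [319.4, 171.7]), ([355, 225, 13, 12, 137], [360.7, 230.0]), ([160, 252, 100, 90, 5962], [210.2, 295.4]), ([36, 289, 89, 24, 543], [81.3, 298.9]), ([45, 307, 67, 23, 317], [75.5, 315.9])]
s orange [([376, 155, 17, 32, 428], [384.3, 171.0])]
t yellow [([128, 84, 17, 16, 272], [136.0, 91.5]), ([312, 226, 32, 32, 730], [328.4, 240.8])]
t red [([348, 136, 12, 11, 73], [353.3, 140.4]), ([440, 181, 54, 73, 1766], [471.5, 218.3]), ([479, 252, 27, 33, 76], [488.1, 265.5]), ([485, 252, 45, 70, 485], [502.5, 286.6])]
t orange [([264, 147, 13, 13, 93], [270.1, 152.6])]
```

View pics/crop1.png

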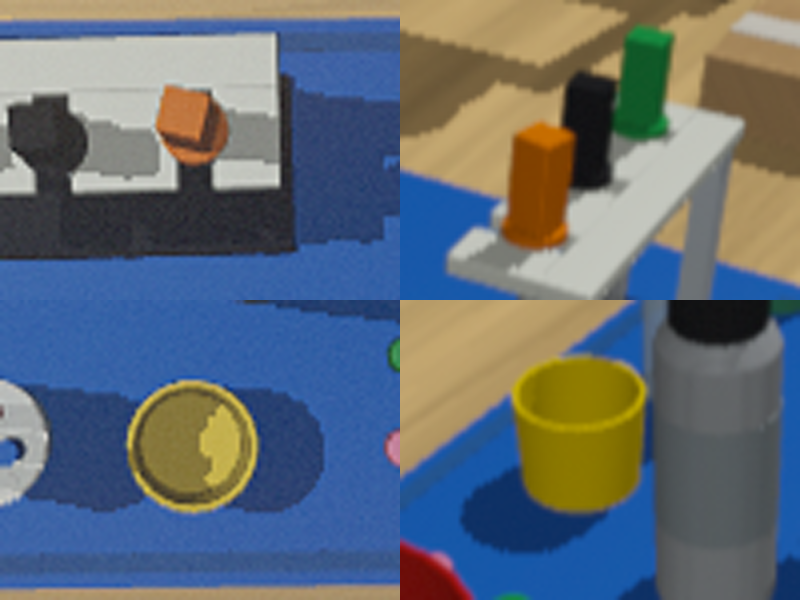

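The crop confirms the choice. In the top view the orange handle's top face centre is at about (270.9,152.5), turned about 10°, with the collar centre at about (273.2,157.5). The pot rim centre is at (327.9,241.1) in top and (284.6,217.6) in scene, and the handle's top centre in scene is at (385.5,158).

```bash
cat > h.py <<'E'
import numpy as np,cv2,pickle
C=pickle.load(open("c0.pkl","rb"))
def ray(n,u,v):
    c=C[n];T=c["cam_to_world"];d=T[:3,:3]@np.array([(u-c["cx"])/c["fx"],-(v-c["cy"])/c["fy"],-1.]);return T[:3,3],d/np.linalg.norm(d)
def tri(a,b):
    (p,d),(q,e)=ray("top",*a),ray("scene",*b)
    s=np.linalg.lstsq(np.c_[d,-e],q-p,rcond=None)[0];x,y=p+s[0]*d,q+s[1]*e
    return (x+y)/2,np.linalg.norm(x-y)
def atz(n,u,v,z):
    p,d=ray(n,u,v);return p+d*(z-p[2])/d[2]
def proj(n,P):
    c=C[n];T=c["cam_to_world"];X=(np.atleast_2d(P)-T[:3,3])@T[:3,:3]
    return np.c_[c["cx"]+c["fx"]*X[:,0]/-X[:,2],c["cy"]-c["fy"]*X[:,1]/-X[:,2]]
E
python3 - <<'E'
from h import *
t1=lambda x,y:(225+(x+.5)/4-.5,125+(y+.5)/4-.5)
p=lambda *a:print(*[np.round(x,4) for x in a])
p("handle top",*tri((270.9,152.5),(385.5,158)))
p("handle@z.21",atz("top",270.9,152.5,.21))
k=[atz("top",*t1(*q),.21) for q in((167,86),(211,93),(203,138),(158,129))]
for i in range(4):
    d=k[(i+1)%4]-k[i];p("edge",np.linalg.norm(d),np.degrees(np.arctan2(d[1],d[0]))%90)
p("collar@.153",atz("top",273.2,157.5,.153))
p("comb front R",atz("top",*t1(279,187),.15),"front L",atz("top",*t1(0,194),.15),"back R",atz("top",*t1(277,33),.15))
p("slot mouth",atz("top",*t1(180,190),.15),atz("top",*t1(211,189),.15))
p("pot rim",*tri((327.9,241.1),(284.6,217.6)))
P=atz("top",327.9,241.1,.06);p("pot@.06",P)
p("can top@.2",atz("top",347,187,.2),"pens",atz("top",276,240,.15),"glue",atz("top",353,142,.15))
B=atz("top",455.2,217.2,.108);p("bowl top",B)
s=cv2.imread("pics/scene0.png");t=cv2.imread("pics/top0.png")
a=np.linspace(0,2*np.pi,73)
circ=lambda c,r,z:np.c_[c[0]+r*np.cos(a),c[1]+r*np.sin(a),0*a+z]
out=[]
for n,im,(x,y) in(("top",t,(400,170)),("scene",s,(155,240))):
    big=cv2.resize(im,None,fx=4,fy=4,interpolation=cv2.INTER_CUBIC)
    for c,r,z in((B,.084,.108),(B,.071,.05),(P,.038,.06),(P,.034,0)):
        cv2.polylines(big,[np.int32((proj(n,circ(c,r,z))+.5)*4)],True,(0,255,0),1)
    out.append(big[y*4:y*4+400,x*4:x*4+440])
    if n=="scene": pot=big[195*4:195*4+200,250*4:250*4+360]
m=np.vstack([np.hstack([o[:, :400] for o in out]),np.hstack([pot,np.zeros((200,440,3),np.uint8)])])
cv2.imwrite("pics/ov.png",m)
E
```

```text
Traceback (most recent call last):
numpy._core._exceptions._UFuncNoLoopError: ufunc 'multiply' did not contain a loop with signature matching types (dtype('<U10'), dtype('float64')) -> None
```

```bash
cat > m.py <<'E'
from h import *
t1=lambda x,y:(225+(x+.5)/4-.5,125+(y+.5)/4-.5)
p=lambda *a:print(*[x if isinstance(x,str) else np.round(x,4) for x in a])
p("handle top",*tri((270.9,152.5),(385.5,158)))
p("handle@z.21",atz("top",270.9,152.5,.21))
k=[atz("top",*t1(*q),.21) for q in((167,86),(211,93),(203,138),(158,129))]
for i in range(4):
    d=k[(i+1)%4]-k[i];p("edge",np.linalg.norm(d),np.degrees(np.arctan2(d[1],d[0]))%90)
p("collar@.153",atz("top",273.2,157.5,.153))
p("comb front R",atz("top",*t1(279,187),.15),"front L",atz("top",*t1(0,194),.15),"back R",atz("top",*t1(277,33),.15))
p("slot mouth",atz("top",*t1(180,190),.15),atz("top",*t1(211,189),.15))
p("pot rim",*tri((327.9,241.1),(284.6,217.6)))
P=atz("top",327.9,241.1,.06);p("pot@.06",P)
p("can top@.2",atz("top",347,187,.2),"pens",atz("top",276,240,.15),"glue",atz("top",353,142,.15))
B=atz("top",455.2,217.2,.108);p("bowl top",B)
s=cv2.imread("pics/scene0.png");t=cv2.imread("pics/top0.png")
a=np.linspace(0,2*np.pi,73)
circ=lambda c,r,z:np.c_[c[0]+r*np.cos(a),c[1]+r*np.sin(a),0*a+z]
out=[]
for n,im,(x,y) in(("top",t,(400,170)),("scene",s,(155,240))):
    big=cv2.resize(im,None,fx=4,fy=4,interpolation=cv2.INTER_CUBIC)
    for c,r,z in((B,.084,.108),(B,.071,.05),(P,.038,.06),(P,.034,0)):
        cv2.polylines(big,[np.int32((proj(n,circ(c,r,z))+.5)*4)],True,(0,255,0),1)
    out.append(big[y*4:y*4+400,x*4:x*4+440])
    if n=="scene": pot=big[195*4:195*4+200,250*4:250*4+360]
m=np.vstack([np.hstack([o[:, :400] for o in out]),np.hstack([pot,np.zeros((200,440,3),np.uint8)])])
cv2.imwrite("pics/ov.png",m)
E
python3 m.py
```

```text
handle top [0.6288 0.0679 0.2097] 0.0008
handle@z.21 [0.6291 0.0681 0.21  ]
edge 0.022 80.4962
edge 0.0227 79.7807
edge 0.0226 78.2025
edge 0.0218 78.1299
collar@.153 [0.6278 0.0692 0.153 ]
comb front R [0.5986 0.025  0.15  ] front L [0.596  0.1716 0.15  ] back R [0.6805 0.0256 0.15  ]
slot mouth [0.5974 0.0771 0.15  ] [0.5978 0.0608 0.15  ]
pot rim [ 0.448  -0.0464  0.0593] 0.0001
pot@.06 [ 0.4481 -0.0464  0.06  ]
can top@.2 [ 0.5604 -0.0821  0.2   ] pens [0.4548 0.0642 0.15  ] glue [ 0.6602 -0.0994  0.15  ]
bowl top [ 0.4996 -0.3261  0.108 ]
```

View pics/ov.png

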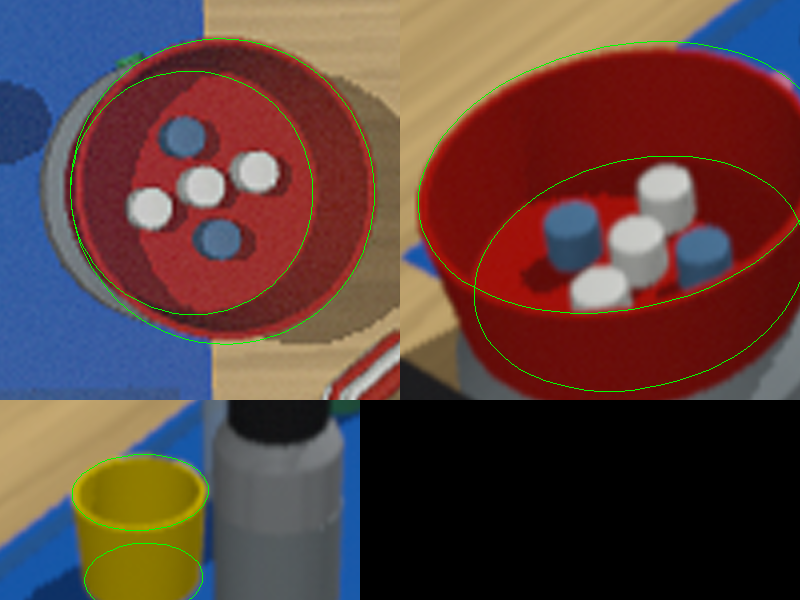

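Measurements check out:
- **Handle:** top at z = 0.2097 (given 0.210), yaw about −11°.
- **Pot:** rim at z = 0.0593 (given 0.060).
- **Bowl:** the overlay shows its centre about 1 px further right and up, so about (0.5005, −0.3275).

In the bowl crop the beads are at tile positions (185,137), (255,172), (203,187), (150,208) and (218,240). Next I grasp.

```bash
cat > r.py <<'E'
from plant import robot
import numpy as np
a=np.radians(-11);Q=np.array([0,np.cos(a/2),np.sin(a/2),0])
G=np.array([.6285,.0685,.183]);POT=np.array([.448,-.0464]);BOWL=np.array([.5005,-.3275])
def st(l=""):
    o=robot.get_obs();print(l,"t%.2f"%o["t"],np.round(o["position"],4),"w%.4f"%o["width"],"g%.1f"%o["grasp_force"],np.round(o["contact_force"],1),"q6 %.2f"%o["q"][5]);return o
E
python3 - <<'E'
from r import *
robot.movel([.28,-.559,.33],.3)
robot.move_to([*G[:2],.31],Q);st("above")
robot.gripper_to(.055)
hit=robot.movel(G,.12,stop_force=6);st(f"down {hit}")
if not hit:
    robot.gripper_to(0.0,60);st("grip")
    hit=robot.movel(G+[0,0,.012],.05);o=st("up")
    import cv2
    c=robot.capture("scene");cv2.imwrite("pics/grip.png",cv2.resize(c["pixels"][100:300,250:500,::-1],None,fx=3,fy=3))
E
```

```text
above t3.06 [0.6286 0.0678 0.31  ] w0.0855 g0.0 [-0.2  0.4 -0.5] q6 1.75
down False t4.67 [0.6292 0.0685 0.1843] w0.0548 g0.0 [-0.8 -1.   0.5] q6 1.75
grip t5.05 [0.629  0.0686 0.184 ] w0.0233 g59.1 [-0.   0.5  2.9] q6 1.75
up t5.44 [0.6286 0.0685 0.1953] w0.0234 g58.8 [ 0.6 -0.  -0.7] q6 1.75
```

View pics/grip.png

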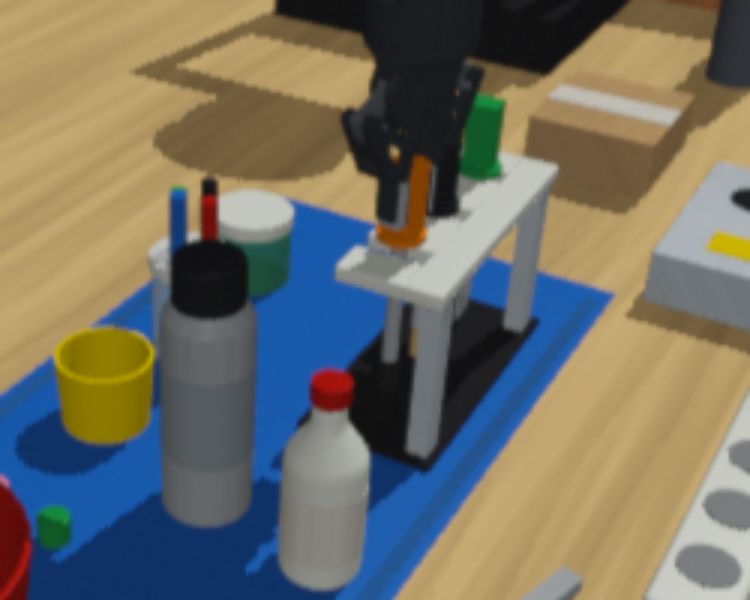

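The scene crop shows the rod gripped and its collar raised off the comb (about (400,240) in the crop), with nothing else disturbed. I'll draw it out and dip it.

```bash
python3 - <<'E'
from r import *
from h import proj
import cv2
robot.movel([.5535,.0675,.195],.12);st("out")
robot.movel([.5535,.0675,.345],.25)
robot.movel([*POT,.345],.25);st("over pot")
c=[robot.capture(n)["pixels"][:,:,::-1] for n in("scene","top")]
p=[proj(n,[*POT,.345-.166])[0] for n in("scene","top")];print(p)
out=[]
for im,q in zip(c,p):
    x,y=int(q[0])-50,int(q[1])-62;out.append(cv2.resize(im[y:y+125,x:x+100],(400,500),interpolation=cv2.INTER_CUBIC))
cv2.imwrite("pics/overpot.png",np.hstack(out))
E
```

```text
out t6.27 [0.5539 0.0675 0.1952] w0.0232 g58.8 [-0.4  0.4 -1.3] q6 1.75
over pot t7.79 [ 0.4481 -0.046   0.344 ] w0.0237 g58.7 [ 0.5 -0.  -0.6] q6 1.49
[array([282.81694162, 170.32455236]), array([329.3555483 , 243.29918979])]
```

View pics/overpot.png

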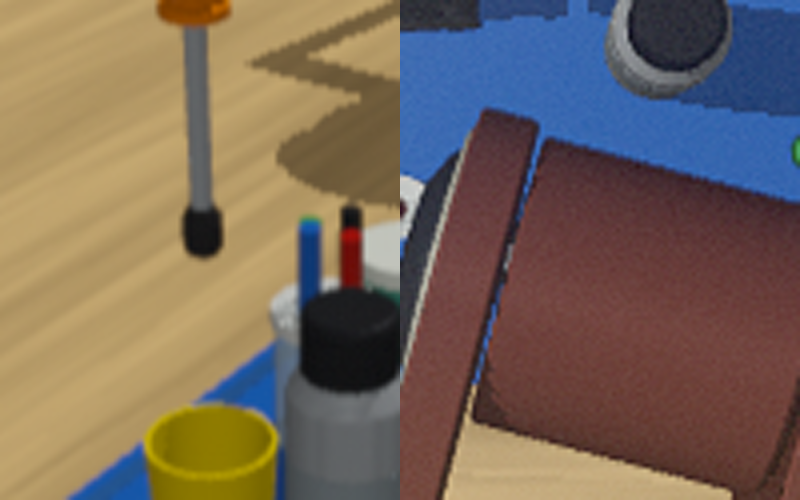

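The bulb's lower end appears at about (203,255) in the crop, against a predicted (203,250), so the rod hangs straight and on target. Dip, then stir.

```bash
python3 - <<'E'
from r import *
hit=robot.movel([*POT,.186],.12,stop_force=8);st(f"dipped {hit}")
robot.dwell(.5)
robot.movel([*POT,.345],.2)
th=np.radians(58);r=.034
pt=lambda t,z:[BOWL[0]+r*np.cos(t),BOWL[1]+r*np.sin(t),z]
robot.movel(pt(th,.345),.25);st("over bowl")
hit=robot.movel(pt(th,.224),.1,stop_force=6);st(f"in {hit}")
if not hit:
    for i in range(1,37):
        h=robot.movel(pt(th+i*np.pi/8,.224),.07,stop_force=25)
        if h or i%8==0: st(f"stir {i} {h}")
        if h: break
    import cv2
    cv2.imwrite("pics/st.png",robot.capture("top")["pixels"][:,:,::-1])
E
```

```text
dipped False t9.37 [ 0.4486 -0.0465  0.187 ] w0.0231 g58.7 [-0.1  0.1 -1.1] q6 1.49
over bowl t12.01 [ 0.5184 -0.2978  0.3449] w0.0237 g58.7 [-0.5  0.1 -0.9] q6 1.12
in False t13.37 [ 0.5189 -0.299   0.2251] w0.0238 g58.7 [-0.4 -0.  -1.5] q6 1.12
stir 8 False t16.10 [ 0.4827 -0.3565  0.2239] w0.0235 g58.9 [-0.1 -0.4 -1.5] q6 1.00
stir 16 False t18.83 [ 0.5183 -0.2985  0.224 ] w0.0235 g58.9 [-0.4  0.9 -0.9] q6 1.12
stir 24 False t21.57 [ 0.4827 -0.3565  0.224 ] w0.0236 g58.8 [-0.5  0.8 -0.4] q6 1.00
stir 32 False t24.30 [ 0.5183 -0.2985  0.2241] w0.0236 g58.8 [ 0.3  0.5 -1.2] q6 1.12
```

```bash
python3 - <<'E'
from r import *
from h import proj
import cv2
p=robot.get_obs()["position"]
robot.movel([p[0],p[1],.345],.15);st("up")
robot.movel([.5,-.2,.345],.25);robot.movel([*POT,.345],.25)
c=[robot.capture(n)["pixels"][:,:,::-1] for n in("scene","top")]
print(proj("scene",[*POT,.345-.166]))
f=lambda im,x,y,w=100,h=100:cv2.resize(im[y:y+h,x:x+w],(400,400),interpolation=cv2.INTER_CUBIC)
b=cv2.resize(c[0][100:260,230:390],(400,400));cv2.imwrite("pics/after.png",np.vstack([np.hstack([f(c[1],400,170),f(c[0],155,240)]),np.hstack([b[:200],b[200:]])]))
E
```

```text
up t26.68 [ 0.4712 -0.3094  0.3435] w0.0231 g58.9 [ 0.3  0.  -1.7] q6 1.05
[[282.81694162 170.32455236]]
```

View pics/after.png

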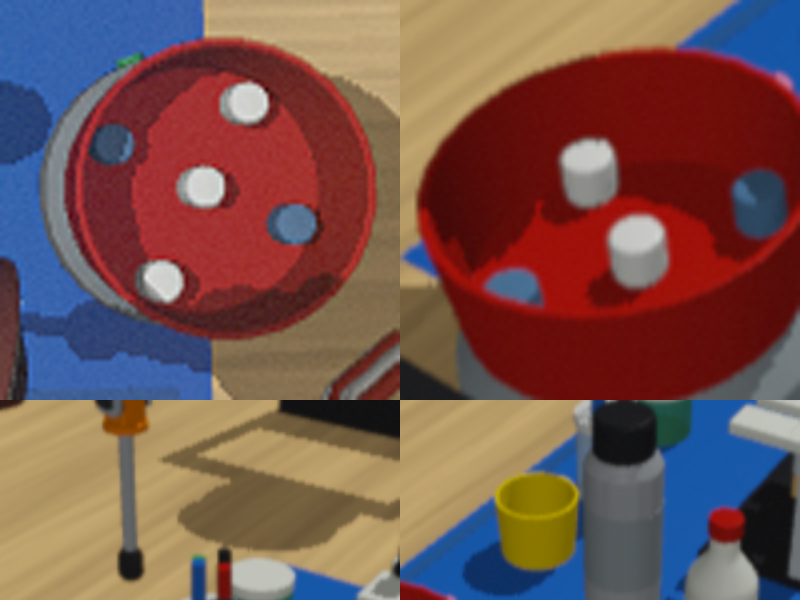

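All five beads are in the bowl. Four have moved well over 10 mm, now at (112,143), (245,102), (293,222) and (160,282) in the top crop; the centre one stayed at (203,187). The rod is still straight. I'll hang it back.

```bash
python3 - <<'E'
from r import *
import cv2
robot.movel([.5535,.0675,.345],.25)
robot.movel([.5535,.0675,.195],.15);st("front")
h=robot.movel([.6285,.0685,.195],.06,stop_force=8);st(f"in {h}")
if not h:
    h=robot.movel([.6285,.0685,.182],.03,stop_force=4);st(f"down {h}")
    c=robot.capture("scene")
    robot.gripper_to(.055);st("open")
    robot.movel([.6285,.0685,.32],.12);st("clear")
    robot.movel([.45,.0,.4],.3);st("away")
    c=[robot.capture(n)["pixels"][:,:,::-1] for n in("top","scene")]
    f=lambda im,x,y,w=100,h=125:cv2.resize(im[y:y+h,x:x+w],(400,500),interpolation=cv2.INTER_CUBIC)
    cv2.imwrite("pics/end.png",np.hstack([f(c[0],225,125),f(c[1],350,125)]))
E
```

```text
front t30.10 [0.5543 0.0674 0.1965] w0.0236 g58.8 [ 0.1  0.1 -0.5] q6 1.75
in False t31.50 [0.6283 0.0685 0.195 ] w0.0235 g58.8 [ 0.4  0.9 -1.3] q6 1.75
down True t31.90 [0.6284 0.0686 0.1839] w0.0233 g59.4 [0.2 0.6 3. ] q6 1.75
open t32.36 [0.6275 0.0685 0.1825] w0.0551 g0.0 [-0.7 -0.   0. ] q6 1.75
clear t33.65 [0.6281 0.0685 0.3186] w0.0552 g0.0 [-0.6  0.2  0.4] q6 1.75
away t34.49 [4.503e-01 1.000e-04 3.990e-01] w0.0547 g0.0 [ 0.6 -0.3 -0.1] q6 1.60
```

View pics/end.png

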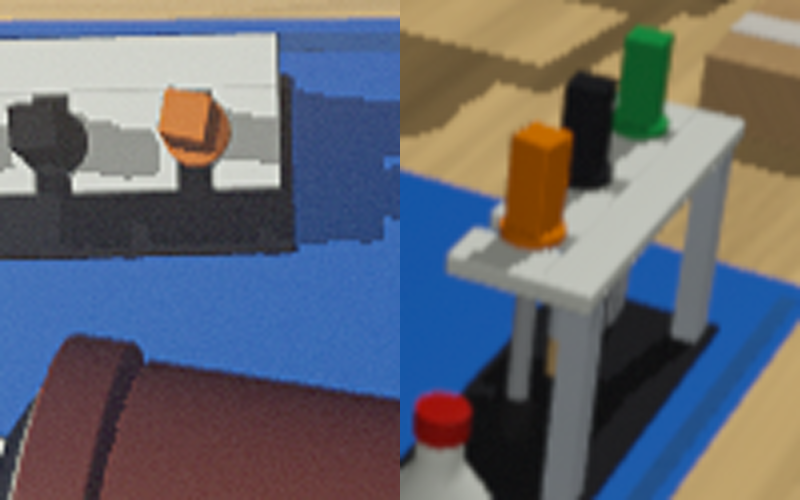

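The rod hangs upright in its slot, with its handle at (185,115) in the top crop and (540,185) in the scene crop, within about a pixel of where it started.

```bash
python3 -c "
from plant import robot
robot.dwell(.5);print(robot.finish_job())"
```

```text
the job is handed in; nothing more can be done
None
```

The job is handed in (no verdict was returned): the rod was dipped in the yellow pot, stirred the beads for 2¼ turns (four of five moved, all still in the bowl), and hangs back in its own slot after about 35 s.

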